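# Centre the roller in the vise

## Task

Gently stand the blue plastic roller on the small round orange pad in the vise, between the V-notched jaws, and let go of it. Then push the sliding jaw in by its black tab so that it slides the roller home into the fixed jaw, centred with no edge overhanging the pad, and lean on it with about 10 N for a second: a limp touch will not bed it, and more than 14 N on the plastic dents it. Leave the jaw closed against the upright roller, and leave everything else where it is.

Things in the scene. Friction and masses are not known exactly. Their poses are not given: they have to be found in the camera images.
- roller_mid (a point): Centre (half-way up) of the loose blue plastic roller, a plain solid cylinder 44 mm in diameter and 44 mm tall, about 0.1 kg, standing upright on the table at the start. z is its axis.
- vise: Swivelling aluminium head of a vise clamped to the table edge; fixed. Origin: underside, straight below the orange pad's centre. x: jaw travel, from the sliding to the fixed jaw; z up. Bed 56 mm wide (y), top 20 mm above the origin. Fixed jaw on the +x side, its top 28 mm above the pad. A roller pressed home in both V-notches stands exactly on the pad's axis.
- notch (a point): Vertex of the fixed jaw's steel 120-degree V-notch, at the height of the pad's top, 25.4 mm from the pad's axis; the notch is 56 mm wide and the ends of its faces come within 13 mm (in x) of the pad's axis. Behind it stands a block 60 mm wide, to 62 mm from the pad's axis and 30 mm above the pad. Axes as the vise's.
- pad (a point): Centre of the top of the level round orange rest pad in the vise, 48 mm in diameter, 30 mm above the origin of the vise head; the roller stands on it. Fixed, axes as the vise's.
- jaw: Sliding jaw on the pad's -x side: mirror-image V-notch (2 to 28 mm above the pad), its vertex 54.6 mm ahead (+x) of the origin, on a 60 mm wide block. Origin: centre of the tab's back face; axes as the vise's. Slides along x only, about 2 N of drag, no spring, stays where left. Origin at x = -80 mm in the vise's frame when closed on the roller, 24 to 40 mm further back (-x) at the start.
- tab (a point): Centre of the flat back (-x) face of the sliding jaw's black upright push tab, the face to push on; same point as the jaw's origin. Tab 44 mm wide (y), 10 mm thick (x), reaching 18 mm above and below this point; nothing stands behind it.
- parts_cup: Bystander: clear cup with a white snap lid, 52 mm in diameter, 37 mm tall. Origin: centre of its underside.
- oiler: Bystander: small white bottle with a red cap, 36 mm in diameter, 65 mm tall. Origin: centre of its underside.
- screwdriver: Bystander: screwdriver with a yellow plastic handle, 170 mm long, lying on the orange mat near the robot. Its x runs along its length.
- hex_key: Bystander: steel L-shaped hex key, 90 by 25 mm, 6 mm thick, lying on the orange mat. Its x runs along its long arm.
- collar: Bystander: dark steel ring, 38 mm in diameter, 12 mm tall. Origin: centre of its underside.
- brush: Bystander: small brush, 160 mm long, lying on the table. Its x runs along its length.
Things that resemble listed ones, but are neither listed nor needed, are in the scene too. What is meant by the part that bears roller_mid is not brown, green or pink, and is the larger of those in its own colour.

How it is judged (in metres and radians):
On the way, in this order (a step that is already met when the one before it is completed fails the run):
1. the roller stands upright on the pad between the jaws, let go (angle between roller_mid's own z axis and vertical below 0.06 rad and z of roller_mid in the frame of pad between 0.0195 and 0.0245 m and horizontal distance between roller_mid and pad below 0.016 m and contact force between the fingers and roller below 0.1 N and contact force between roller and vise above 0.2 N), for 0.2 s.
2. the sliding jaw presses the centred roller into the fixed jaw with more than 6 N (contact force between jaw and roller above 6 N and horizontal distance between roller_mid and pad below 0.002 m), for 0.5 s.
At the end, for the whole second after the job is handed in: The roller stands upright (within 0.06 rad) and at rest on the orange pad, its axis within 2 mm of the pad's, so that no edge overhangs; the sliding jaw is left closed, within 1.5 mm of touching it; on the way the jaw pressed it home with more than 6 N for 0.5 s and never more than 14 N (angle between roller_mid's own z axis and vertical below 0.06 rad and z of roller_mid in the frame of pad between 0.0195 and 0.0245 m and horizontal distance between roller_mid and pad below 0.002 m and x of jaw in the frame of vise above -0.0815 m and linear speed of roller below 0.01 m/s and contact force between the fingers and roller below 0.1 N).
It fails at once if the sliding jaw squeezed the roller with more than 14 N and dented it (contact force between jaw and roller above 14 N).
It fails at once if the roller was dropped or rammed onto the vise with more than 30 N (contact force between roller and vise above 30 N).
It fails at once if a bystander was pushed more than 20 mm from its place (distance of any of parts_cup, oiler, screwdriver, hex_key, collar, brush from where it was at the start of the episode above 0.02 m).
It also fails if it takes over 61 s, if anything falls off the work surface, if the arm or the gripper's body presses on something with over 40 N, if the wrist force passes 120 N, or if a joint passes its speed limit or range.

## Robot

A 6-joint arm with a two-finger parallel gripper is mounted at the origin on the work surface. World frame = base frame: x ahead of the robot, y to its left, z up, the work surface at z = 0. Lengths are in mm, angles in rad, forces in N, time in s.
With the tool pointing down it reaches from about 300 to 775 mm from the base axis. Payload 14.6 kg.
Tool frame: the origin (TCP) lies at the very end of the fingers, on their centre line; the grasp point (between the pads) lies 19 mm behind it; z points along the fingers, y is the line along which they close (so a half turn about z gives the same grasp; the last joint's range is limited). The gripper opens to 94 mm and grips with 3 to 60 N. Pads are 16 mm wide; open, the fingers measure 119 mm over their backs; the gripper's body (75 mm by 177 mm) begins 78 mm behind the grasp point.
Start: joints at [1.172, 0.3, 1.521, -0, 1.321, -0.067], TCP at [179.157, 519.992, 165.646] pointing down, gripper open.
Joint ranges: [-3.03, 3.03], [-0.79, 2.21], [0.23, 2.52], [-1.04, 4.18], [0, 3.07], [-2.55, 2.55]. Speed limits (rad/s): [2.22, 2.22, 2.57, 3.14, 3.14, 3.14].

## Interface

Orientations are given as [roll, pitch, yaw] about the fixed x, y, z axes, in that order (R = Rz(yaw) Ry(pitch) Rx(roll)).
In Python, from cell import manip gives the robot as it stands. The module is installed in compiled form; this text tells all that it offers.
- The arm moves only by the shell command python3 -m inch 'ROWS' [FORCE]. ROWS is JSON, a list of rows, each an object of numbers: "gripper": the opening, from 0 (shut) to 1 (fully open); "dx", "dy", "dz": the shift along the world's x, y, z in m; "wx", "wy", "wz": the turn, a rotation vector about the world's x, y, z in degrees. A call has exactly 5 rows; each row is the pose to reach, as a shift and turn from the pose commanded when the call began; what a row does not reach only later rows make up. A row lasts 1/12 s, in which the tool goes at most 41.7 mm and 7.16 degrees, less where a joint would pass 70% of its speed; a pose out of reach is approached as far as the arm can. A call with a gripper value outside its range is refused whole. The fingers move at their own pace and stop on an object; FORCE is the grip in N (left out, the last holds). Time passes only in rows, so rows that repeat a pose let the fingers close, or fill a call up. It gives the time, the measured TCP pose, the force, the opening and the grip force at its end, in the units of the state.
- manip.read_state(): the state, without advancing time (a new reading comes with each control period).
- manip.camera(name): name is "scene" or "top" or "wrist"; returns the picture (420x560x3 uint8, blue, green, red); there is no depth.
- manip.camera_info(name): a dict with "camera_matrix" (3x3 intrinsics, pixels), "R" (3x3) and "t" (3): a world point X has camera coordinates R X + t; the wrist camera has in their place "tool_from_camera" (4x4, takes a point from camera to tool coordinates, whose origin is the TCP and whose axes are the flange's). Camera axes: x right, y down, z forward; pixel columns grow to the right and rows downward; lengths in mm; the calibration is good to about 2 mm. A picture is of the moment at which its call begins: read the wrist's pose just before it. camera_info takes no time and is no camera call.
- manip.sign_off(): hands the job in; it is judged then, once.
The state is a dict: "clock": time; "joints": joint angles; "qd": joint speeds; "effort": joint torques, N m; "eef_pos": TCP position; "eef_rot": TCP orientation; "wrist_force": force on the tool from outside, world axes, zero at the start; "moment": the same for the moment, N m; "finger_gap": finger opening in mm; "finger_force": force on a finger pad.
Only numpy, scipy, OpenCV 4.12 (cv2) and the standard library are available. Lean on these libraries where they do the work, as an engineer would, in place of code of your own. Each camera call takes 0.05 s, during which the arm holds its last target. There are 200 camera calls.

## Working session

There is one attempt and no reset: what is moved stays moved. The work goes in short steps, Python scripts to look and compute and a shell command to move; the robot and the scene stay as the last step left them, time stands still between calls to the robot, and variables do not carry over. Pictures are saved under pics/ and viewed, at most 10 in all, crops included, and the job is handed in when it is done.

```bash
mkdir -p pics
cat > h.py <<'E'
from cell import manip
import cv2, numpy as np
from scipy.spatial.transform import Rotation as Rn
def snap(n,f):
    s=manip.read_state(); im=np.array(manip.camera(n)); cv2.imwrite('pics/'+f+'.png',im); return im,s
def ray(n,u,v,z,s=None):
    c=manip.camera_info(n); d=np.linalg.solve(np.array(c['camera_matrix']),[u,v,1.])
    if n=='wrist':
        T=np.array(c['tool_from_camera']); R=Rn.from_euler('xyz',s['eef_rot']).as_matrix()
        o=R@T[:3,3]+np.array(s['eef_pos']); d=R@T[:3,:3]@d
    else:
        R=np.array(c['R']); o=-R.T@np.array(c['t']); d=R.T@d
    return o+d*(z-o[2])/d[2]
def proj(n,X,s=None):
    c=manip.camera_info(n); X=np.array(X,float)
    if n=='wrist':
        T=np.array(c['tool_from_camera']); R=Rn.from_euler('xyz',s['eef_rot']).as_matrix()
        p=T[:3,:3].T@(R.T@(X-np.array(s['eef_pos']))-T[:3,3])
    else: p=np.array(c['R'])@X+np.array(c['t'])
    q=np.array(c['camera_matrix'])@p; return q[:2]/q[2]
E
python3 - <<'E'
from h import *
a,s=snap('top','top0'); b,_=snap('scene','scene0'); w,_=snap('wrist','wrist0'); print(s)
for n in('top','scene','wrist'): print({k:np.round(v,3).tolist() for k,v in manip.camera_info(n).items() if k!='name'})
E
```

```text
{'clock': 0.0, 'joints': array([ 1.17240980e+00,  3.00501356e-01,  1.52160597e+00, -3.68136418e-05,
        1.32071441e+00, -6.65643102e-02]), 'qd': array([-3.77344290e-04, -1.13144531e-03,  9.85509443e-05,  3.92631840e-04,
       -2.88246811e-04, -9.84324489e-04]), 'effort': array([-4.54082314e-03, -5.31827080e+01, -3.52723968e+01,  7.06325099e-02,
        2.46755633e-02, -4.32681884e-05]), 'eef_pos': array([179.03885714, 519.6968967 , 165.05924251]), 'eef_rot': array([-3.14036391e+00, -4.61748554e-05,  2.80977955e+00]), 'wrist_force': array([ 0.05229186, -0.59637372, -0.16358474]), 'moment': array([ 0.02456226, -0.00718051, -0.01374875]), 'finger_force': 0.0, 'finger_gap': 93.87199654635393}
{'camera_matrix': [[431.599, 0.0, 282.441], [0.0, 431.599, 206.225], [0.0, 0.0, 1.0]], 'R': [[0.025, -1.0, 0.019], [-0.985, -0.027, -0.168], [0.168, -0.015, -0.986]], 't': [-33.015, 528.157, 1144.134]}
{'camera_matrix': [[497.676, 0.0, 277.911], [0.0, 497.676, 205.114], [0.0, 0.0, 1.0]], 'R': [[-0.903, 0.429, 0.004], [0.317, 0.673, -0.668], [-0.29, -0.602, -0.744]], 't': [479.691, -107.294, 1373.204]}
{'camera_matrix': [[371.661, 0.0, 273.785], [0.0, 371.661, 216.549], [0.0, 0.0, 1.0]], 'tool_from_camera': [[0.0, -0.962, -0.274, 81.454], [1.0, -0.0, 0.0, -0.35], [-0.0, -0.274, 0.962, -218.246], [0.0, 0.0, 0.0, 1.0]]}
```

View pics/top0.png

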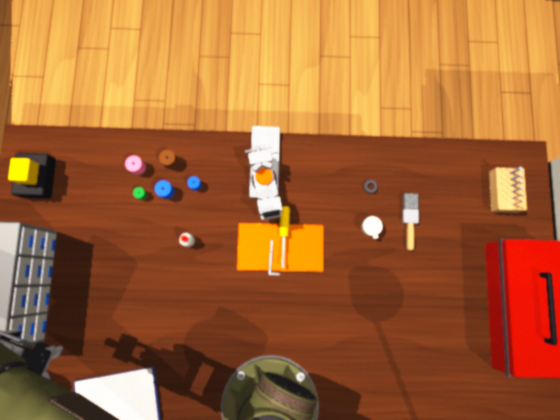

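View pics/scene0.png

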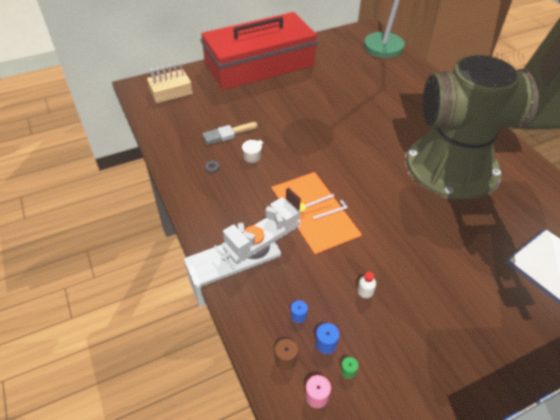

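The top view shows the vise at about (265,175), with the orange pad at (263,177), the tab end at about (270,208) and the screwdriver handle at (285,218) next to it. The cylinders are pink (134,164), brown (167,158), green (139,193), large blue (163,189) and small blue (194,183). The one meant is the larger blue, top (163,189) and scene (327,338).

```bash
cat > m.py <<'E'
from h import *
from scipy.optimize import least_squares
t=cv2.imread('pics/top0.png'); c=cv2.imread('pics/scene0.png')
def blobs(im,lo,hi,amin=20):
    h=cv2.cvtColor(im,cv2.COLOR_BGR2HSV); m=cv2.inRange(h,lo,hi)
    n,l,st,ce=cv2.connectedComponentsWithStats(m)
    return [(np.round(ce[i],1).tolist(),st[i].tolist()) for i in range(1,n) if st[i][4]>=amin]
for nm,im in(('top',t),('scene',c)):
    print(nm,'blue',blobs(im,(105,150,60),(125,255,255)));print('orange',blobs(im,(4,200,150),(16,255,255)))
E
python3 m.py
python3 - <<'E'
import cv2,numpy as np
t=cv2.imread('pics/top0.png')[120:225,120:300]; c=cv2.imread('pics/scene0.png')[180:380,180:380]
t=cv2.resize(t,None,fx=4,fy=4,interpolation=2)[:, :]; cv2.imwrite('pics/ct.png',t)
cv2.imwrite('pics/cs.png',cv2.resize(c,(600,600),interpolation=2))
E
```

```text
top blue [([194.7, 183.5], [188, 177, 13, 13, 77]), ([165.8, 190.6], [155, 181, 19, 17, 114]), ([30.3, 241.3], [29, 236, 4, 11, 27]), ([42.0, 242.7], [41, 238, 3, 10, 21]), ([53.1, 245.3], [52, 241, 3, 9, 22]), ([26.8, 270.5], [26, 266, 3, 10, 20]), ([50.1, 271.4], [49, 267, 3, 10, 24]), ([46.9, 298.6], [45, 294, 4, 10, 27]), ([23.0, 300.7], [22, 296, 3, 11, 23]), ([43.6, 326.4], [42, 322, 4, 10, 30]), ([31.8, 328.4], [31, 324, 3, 11, 24])]
orange [([261.9, 171.0], [257, 168, 13, 7, 47]), ([247.7, 243.1], [235, 221, 44, 51, 265]), ([301.7, 245.7], [272, 223, 53, 50, 453])]
scene blue [([298.4, 310.7], [291, 302, 16, 20, 235]), ([326.6, 337.4], [317, 324, 21, 29, 473])]
orange []
```

View pics/ct.png

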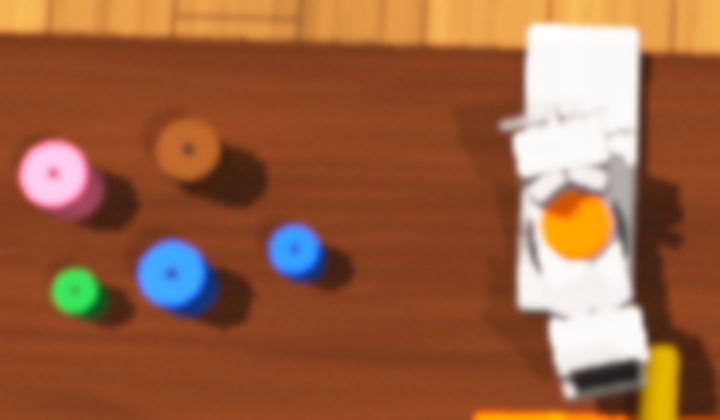

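View pics/cs.png

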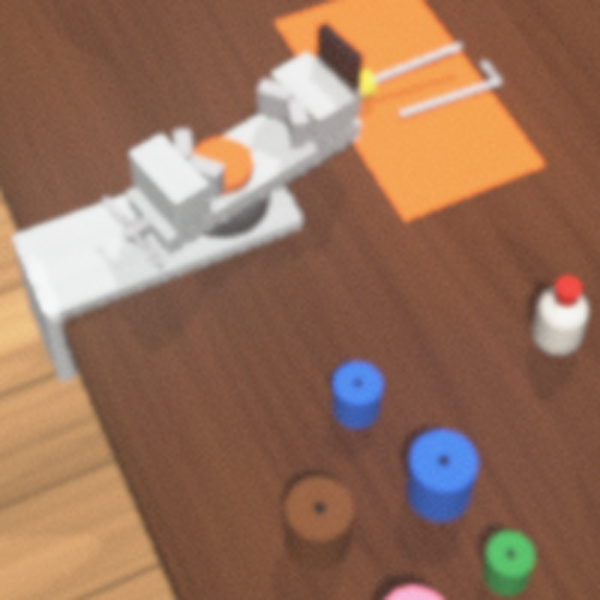

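The crops confirm the larger blue roller: top-face dot at top (162.8,188) and scene (327.7,333.7). The pad is at top (264.2,176.2) and scene (254,234.5), with the black tab on the robot side.

```bash
cat >> h.py <<'E'
def tri(a,b):
    from scipy.optimize import least_squares
    f=lambda X:np.r_[proj('top',X)-a,proj('scene',X)-b]
    r=least_squares(f,[500,0,50]); return np.round(r.x,1),np.round(r.fun,1)
E
python3 - <<'E'
from h import *
print('roller top z44', ray('top',162.8,188,44), ray('scene',327.7,333.7,44),tri((162.8,188),(327.7,333.7)))
print('pad',tri((264.2,176.2),(254.2,234.5)))
# tab: top edge mid
print('tabtop',tri((270.8,214.5),(180+339/3,180+45/3)))
print('fixblock top', tri((120+562/4,120+145/4),(180+170/3,180+160/3)))
print('slide block top', tri((120+598/4,120+340/4),(180+310/3,180+82/3)))
E
```

```text
roller top z44 [570.8723467  312.51139643  44.        ] [570.86700451 312.84174688  44.        ] (array([570.8, 312.7,  43.7]), array([-0.,  0., -0., -0.]))
pad (array([607.6,  33.6,  61.8]), array([-0.1,  0.2, -0.2, -0. ]))
tabtop (array([496. ,   9.8, 118.5]), array([ 0.6, -0.8,  0.9,  0.2]))
fixblock top (array([652.4,  44. , 101.6]), array([-0.1,  0.2, -0.2, -0.1]))
slide block top (array([523.8,  14.9,  95.1]), array([ 0.3, -0.4,  0.5,  0.1]))
```

```bash
python3 -m inch '[{"dx":0.03,"dy":-0.015,"wz":6,"gripper":0.68},{"dx":0.065,"dy":-0.033,"wz":13,"gripper":0.68},{"dx":0.1,"dy":-0.05,"wz":20,"gripper":0.68},{"dx":0.135,"dy":-0.07,"wz":27,"gripper":0.68},{"dx":0.17,"dy":-0.09,"wz":34,"gripper":0.68}]' 20; python3 -m inch '[{"dx":0.035,"dy":-0.018,"wz":6},{"dx":0.07,"dy":-0.036,"wz":12},{"dx":0.105,"dy":-0.055,"wz":18},{"dx":0.14,"dy":-0.072,"wz":24},{"dx":0.17,"dy":-0.09,"wz":30}]'
```

```text
validation failed for argument at $[0]...
validation failed for argument at $[0]...
```

```bash
python3 -m inch '[{"dx":0.03,"dy":-0.015,"dz":0,"wx":0,"wy":0,"wz":6,"gripper":0.68},{"dx":0.065,"dy":-0.033,"dz":0,"wx":0,"wy":0,"wz":13,"gripper":0.68},{"dx":0.1,"dy":-0.05,"dz":0,"wx":0,"wy":0,"wz":20,"gripper":0.68},{"dx":0.135,"dy":-0.07,"dz":0,"wx":0,"wy":0,"wz":27,"gripper":0.68},{"dx":0.17,"dy":-0.09,"dz":0,"wx":0,"wy":0,"wz":34,"gripper":0.68}]' 20; python3 -m inch '[{"dx":0.035,"dy":-0.018,"dz":0,"wx":0,"wy":0,"wz":6,"gripper":0.68},{"dx":0.07,"dy":-0.036,"dz":0,"wx":0,"wy":0,"wz":12,"gripper":0.68},{"dx":0.105,"dy":-0.055,"dz":0,"wx":0,"wy":0,"wz":18,"gripper":0.68},{"dx":0.14,"dy":-0.072,"dz":0,"wx":0,"wy":0,"wz":24,"gripper":0.68},{"dx":0.17,"dy":-0.09,"dz":0,"wx":0,"wy":0,"wz":30,"gripper":0.68}]'
```

```text
clock: 0.57
eef_pos: [343.7, 432.9, 165.5]
eef_rot: [-3.141, -0.0, -2.904]
wrist_force: [0.3, 0.6, 0.3]
finger_gap: 65.3
finger_force: 0.0
clock: 0.98
eef_pos: [514.3, 342.6, 165.3]
eef_rot: [3.142, -0.0, -2.382]
wrist_force: [-0.0, 0.9, -0.7]
finger_gap: 64.1
finger_force: 0.0
```

```bash
python3 -m inch '[{"dx":0.025,"dy":-0.013,"dz":0,"wx":0,"wy":0,"wz":0,"gripper":0.68},{"dx":0.05,"dy":-0.026,"dz":0,"wx":0,"wy":0,"wz":0,"gripper":0.68},{"dx":0.0565,"dy":-0.03,"dz":0,"wx":0,"wy":0,"wz":0,"gripper":0.68},{"dx":0.0565,"dy":-0.03,"dz":0,"wx":0,"wy":0,"wz":0,"gripper":0.68},{"dx":0.0565,"dy":-0.03,"dz":0,"wx":0,"wy":0,"wz":0,"gripper":0.68}]'
python3 - <<'E'
from h import *
w,s=snap('wrist','w1'); h=cv2.cvtColor(w,cv2.COLOR_BGR2HSV); print(s['eef_pos'],s['eef_rot'])
m=cv2.inRange(h,(100,150,60),(128,255,255)); n,l,st,ce=cv2.connectedComponentsWithStats(m)
for i in range(1,n):
    if st[i][4]>60: print(ce[i],st[i])
print(proj('wrist',[570.9,312.6,44],s))
E
```

```text
clock: 1.4
eef_pos: [568.3, 314.3, 165.2]
eef_rot: [3.141, -0.001, -2.387]
wrist_force: [-0.3, 0.8, 0.4]
finger_gap: 63.8
finger_force: 0.0
[568.27839613 314.25779877 165.21832116] [ 3.14111093e+00 -7.46635672e-04 -2.38693182e+00]
[194.1424581  155.20111732] [ 175  138   39   36 1074]
[270.25270758 178.59566787] [251 172  41  19 277]
[269.23913597 201.00082669]
```

View pics/w1.png

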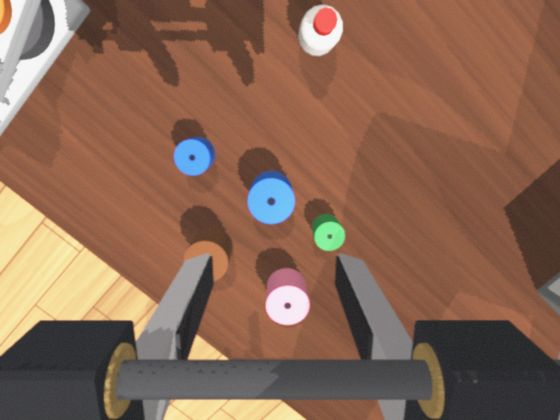

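The wrist view shows the large blue roller's dot at (271,201.5), with the small blue, green, brown and pink ones clear of the finger paths.

Run:
```python
from h import *
s=manip.read_state(); print(ray('wrist',271,201.5,44,s)-s['eef_pos'])
```

```text
[ 1.94305309e+00 -4.89107686e-02 -1.21542165e+02]
```

```bash
python3 -m inch '[{"dx":0.002,"dy":-0.0005,"dz":-0.035,"wx":0,"wy":0,"wz":0,"gripper":0.68},{"dx":0.002,"dy":-0.0005,"dz":-0.075,"wx":0,"wy":0,"wz":0,"gripper":0.68},{"dx":0.002,"dy":-0.0005,"dz":-0.11,"wx":0,"wy":0,"wz":0,"gripper":0.68},{"dx":0.002,"dy":-0.0005,"dz":-0.135,"wx":0,"wy":0,"wz":0,"gripper":0.68},{"dx":0.002,"dy":-0.0005,"dz":-0.152,"wx":0,"wy":0,"wz":0,"gripper":0.68}]'
python3 -m inch '[{"dx":0,"dy":0,"dz":0,"wx":0,"wy":0,"wz":0,"gripper":0.68},{"dx":0,"dy":0,"dz":0,"wx":0,"wy":0,"wz":0,"gripper":0.4},{"dx":0,"dy":0,"dz":0,"wx":0,"wy":0,"wz":0,"gripper":0.4},{"dx":0,"dy":0,"dz":0,"wx":0,"wy":0,"wz":0,"gripper":0.4},{"dx":0,"dy":0,"dz":0,"wx":0,"wy":0,"wz":0,"gripper":0.4}]' 12
python3 -m inch '[{"dx":0,"dy":0,"dz":0,"wx":0,"wy":0,"wz":0,"gripper":0.4},{"dx":0,"dy":0,"dz":0,"wx":0,"wy":0,"wz":0,"gripper":0.4},{"dx":0,"dy":0,"dz":0,"wx":0,"wy":0,"wz":0,"gripper":0.4},{"dx":0,"dy":0,"dz":0,"wx":0,"wy":0,"wz":0,"gripper":0.4},{"dx":0,"dy":0,"dz":0,"wx":0,"wy":0,"wz":0,"gripper":0.4}]' 12
```

```text
clock: 1.87
eef_pos: [568.4, 314.1, 10.8]
eef_rot: [3.14, -0.003, -2.385]
wrist_force: [-0.3, -0.2, 0.3]
finger_gap: 63.7
finger_force: 0.0
clock: 2.28
eef_pos: [571.4, 314.0, 15.3]
eef_rot: [-3.141, 0.002, -2.386]
wrist_force: [0.5, -0.1, -0.4]
finger_gap: 40.8
finger_force: 0.0
clock: 2.7
eef_pos: [570.9, 313.5, 13.7]
eef_rot: [3.142, -0.0, -2.387]
wrist_force: [-0.4, 0.3, -0.2]
finger_gap: 37.8
finger_force: 0.0
```

Run:
```python
from h import *
w,s=snap('wrist','w2'); c,_=snap('scene','s2')
cv2.imwrite('pics/j.png',np.hstack([w[100:400,100:450],cv2.resize(c[230:410,220:430],(350,300))]))
```

```text
(no output)
```

View pics/j.png

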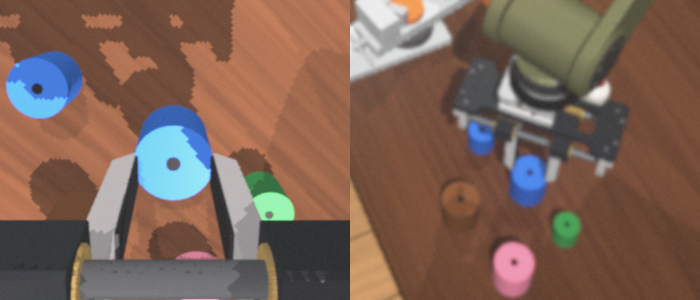

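Run:
```python
from h import *
s=manip.read_state(); w=cv2.imread('pics/w2.png'); print(s['eef_pos'],s['eef_rot'],s['finger_gap'],s['finger_force'])
print('roller',ray('wrist',273,263.5,44,s),'expected px of tcp axis at z44',proj('wrist',[570.9,313.5,44],s), 'at tip',proj('wrist',s['eef_pos'],s))
print('scene', ray('scene',220+(528-350)*210/350,230+172*.6,44))
```

```text
[570.95241236 313.43339528  13.62339846] [ 3.14158943e+00 -6.64585563e-05 -2.38671412e+00] 37.46476598787846 0.0
roller [570.0312545  313.31225001  44.        ] expected px of tcp axis at z44 [272.16117999 264.79208252] at tip [272.15499566 245.31824023]
scene [571.95212398 311.13185685  44.        ]
```

The roller's dot sits on the tool axis between the fingers, but the gap reads 37.5 mm with no force. I'll command a tighter grip and see whether the fingers stop.

```bash
python3 -m inch '[{"dx":0,"dy":0,"dz":0,"wx":0,"wy":0,"wz":0,"gripper":0.36},{"dx":0,"dy":0,"dz":0,"wx":0,"wy":0,"wz":0,"gripper":0.36},{"dx":0,"dy":0,"dz":0,"wx":0,"wy":0,"wz":0,"gripper":0.36},{"dx":0,"dy":0,"dz":0,"wx":0,"wy":0,"wz":0,"gripper":0.33},{"dx":0,"dy":0,"dz":0,"wx":0,"wy":0,"wz":0,"gripper":0.33}]' 12
python3 - <<'E'
from h import *
w,s=snap('wrist','w3'); c,_=snap('scene','s3'); print(s['finger_gap'],s['finger_force'])
a=cv2.absdiff(w,cv2.imread('pics/w2.png')).max(2); print((a>40).sum())
def f(w):
    h=cv2.cvtColor(w,cv2.COLOR_BGR2HSV); m=cv2.inRange(h,(95,130,60),(128,255,255)); n,l,st,ce=cv2.connectedComponentsWithStats(m)
    return [st[i].tolist() for i in range(1,n) if st[i][4]>100]
for n in('w2','w3'): print(f(cv2.imread(f'pics/{n}.png')))
E
```

```text
clock: 3.22
eef_pos: [570.9, 313.5, 13.6]
eef_rot: [3.142, -0.0, -2.387]
wrist_force: [-0.2, -0.6, 0.1]
finger_gap: 31.2
finger_force: 0.0
31.183431032779325 0.0
13754
[[107, 152, 75, 66, 3606], [236, 206, 76, 81, 2041]]
[[107, 152, 75, 66, 3611], [236, 206, 75, 81, 2082], [242, 255, 8, 35, 156]]
```

Run:
```python
import cv2,numpy as np
w=cv2.imread('pics/w3.png');c=cv2.imread('pics/s3.png')
cv2.imwrite('pics/j3.png',np.hstack([cv2.resize(w[180:380,180:380],(400,400),interpolation=2),cv2.resize(c[290:390,270:370],(400,400),interpolation=2)]))
```

```text
(no output)
```

View pics/j3.png

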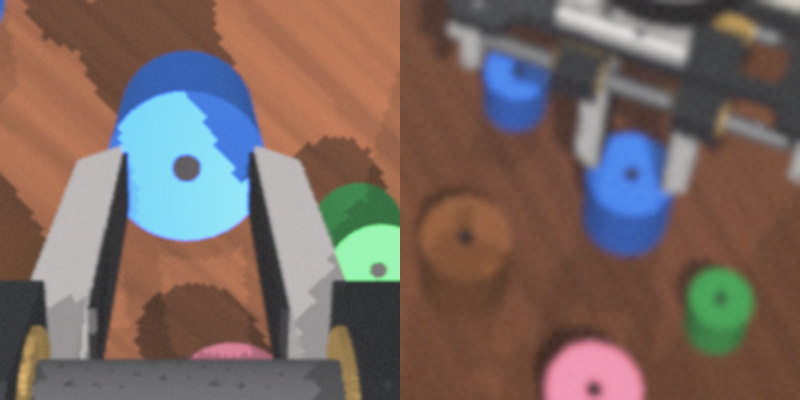

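The fingers lie over the roller's top edge in both views: wrist tips at about row 255, and scene tips around (317,331) and (339,337). So the tips sit at roller-top height, although the state says z = 13.6. I'll work out where the tips really are.

Run:
```python
from h import *
from scipy.optimize import least_squares
s=manip.read_state(); R=Rn.from_euler('xyz',s['eef_rot']).as_matrix(); p=np.array(s['eef_pos'])
for h in (0,10,20,30,40):
    r=[]
    for x in(8,0,-8):
        X=p+R@[x,0,-h]; r.append((proj('wrist',X,s).round(0).tolist(),proj('scene',X).round(1).tolist()))
    print(h,r)
# wrist inner-tip corners (gap 31.2): px separation -> depth
print('sep px', (252-127)/2, [ (h, 371.66*31.2/(.274*(81.5-8)+.962*(218-h))) for h in (0,20,30,40)])
```

```text
0 [([272.0, 233.0], [327.8, 337.7]), ([272.0, 245.0], [326.7, 341.1]), ([272.0, 257.0], [325.5, 344.5])]
10 [([272.0, 239.0], [328.2, 335.4]), ([272.0, 251.0], [327.0, 338.8]), ([272.0, 264.0], [325.8, 342.2])]
20 [([272.0, 244.0], [328.6, 333.0]), ([272.0, 258.0], [327.4, 336.5]), ([272.0, 270.0], [326.2, 339.9])]
30 [([272.0, 251.0], [329.0, 330.6]), ([272.0, 265.0], [327.8, 334.1]), ([272.0, 278.0], [326.6, 337.5])]
40 [([272.0, 258.0], [329.4, 328.2]), ([272.0, 272.0], [328.2, 331.7]), ([272.0, 286.0], [327.0, 335.1])]
sep px 62.5 [(0, 50.448291314089325), (20, 55.05681931486362), (30, 57.69194258563646), (40, 60.59198954931418)]
```

The fingers end about 30-36 mm short of the reported TCP. I'll reopen, go 30 mm lower while watching the force, and close again.

```bash
python3 -m inch '[{"dx":0,"dy":0,"dz":0,"wx":0,"wy":0,"wz":0,"gripper":0.66},{"dx":0,"dy":0,"dz":0,"wx":0,"wy":0,"wz":0,"gripper":0.66},{"dx":0,"dy":0,"dz":0,"wx":0,"wy":0,"wz":0,"gripper":0.66},{"dx":0,"dy":0,"dz":0,"wx":0,"wy":0,"wz":0,"gripper":0.66},{"dx":0,"dy":0,"dz":0,"wx":0,"wy":0,"wz":0,"gripper":0.66}]'
python3 -m inch '[{"dx":0,"dy":0,"dz":-0.005,"wx":0,"wy":0,"wz":0,"gripper":0.66},{"dx":0,"dy":0,"dz":-0.012,"wx":0,"wy":0,"wz":0,"gripper":0.66},{"dx":0,"dy":0,"dz":-0.018,"wx":0,"wy":0,"wz":0,"gripper":0.66},{"dx":0,"dy":0,"dz":-0.024,"wx":0,"wy":0,"wz":0,"gripper":0.66},{"dx":0,"dy":0,"dz":-0.03,"wx":0,"wy":0,"wz":0,"gripper":0.66}]'
python3 -m inch '[{"dx":0,"dy":0,"dz":0,"wx":0,"wy":0,"wz":0,"gripper":0.66},{"dx":0,"dy":0,"dz":0,"wx":0,"wy":0,"wz":0,"gripper":0.38},{"dx":0,"dy":0,"dz":0,"wx":0,"wy":0,"wz":0,"gripper":0.38},{"dx":0,"dy":0,"dz":0,"wx":0,"wy":0,"wz":0,"gripper":0.38},{"dx":0,"dy":0,"dz":0,"wx":0,"wy":0,"wz":0,"gripper":0.38}]' 12
python3 -c "
from h import *
w,s=snap('wrist','w4');print(s['eef_pos'],s['finger_gap'],s['finger_force'],s['wrist_force'])"
```

```text
clock: 3.73
eef_pos: [570.9, 313.5, 13.6]
eef_rot: [-3.142, -0.0, -2.387]
wrist_force: [-0.5, -0.1, 0.9]
finger_gap: 60.2
finger_force: 0.0
clock: 4.15
eef_pos: [570.7, 313.4, -17.4]
eef_rot: [3.141, -0.001, -2.387]
wrist_force: [0.3, 0.2, 0.0]
finger_gap: 62.3
finger_force: 0.0
clock: 4.57
eef_pos: [571.2, 313.6, -15.9]
eef_rot: [-3.141, 0.001, -2.387]
wrist_force: [0.6, -0.4, 0.6]
finger_gap: 43.4
finger_force: 12.0
[571.16412386 313.5855775  -15.9486027 ] 43.36301627553698 12.000182569026947 [ 0.59384041 -0.3867856   0.63837499]
```

Gripped with 12 N at a gap of 43.4 mm. Now I'll lift, carry it to beside the vise and look.

```bash
python3 -m inch '[{"dx":0,"dy":0,"dz":0.02,"wx":0,"wy":0,"wz":0,"gripper":0.38},{"dx":0,"dy":0,"dz":0.06,"wx":0,"wy":0,"wz":0,"gripper":0.38},{"dx":0,"dy":0,"dz":0.1,"wx":0,"wy":0,"wz":0,"gripper":0.38},{"dx":0,"dy":0,"dz":0.14,"wx":0,"wy":0,"wz":0,"gripper":0.38},{"dx":0,"dy":0,"dz":0.17,"wx":0,"wy":0,"wz":0,"gripper":0.38}]'
python3 -m inch '[{"dx":0,"dy":-0.02,"dz":0.01,"wx":0,"wy":0,"wz":-6,"gripper":0.38},{"dx":0,"dy":-0.055,"dz":0.02,"wx":0,"wy":0,"wz":-12,"gripper":0.38},{"dx":0,"dy":-0.09,"dz":0.03,"wx":0,"wy":0,"wz":-18,"gripper":0.38},{"dx":0.01,"dy":-0.125,"dz":0.03,"wx":0,"wy":0,"wz":-24,"gripper":0.38},{"dx":0.01,"dy":-0.15,"dz":0.03,"wx":0,"wy":0,"wz":-30,"gripper":0.38}]'
python3 -m inch '[{"dx":0,"dy":-0.02,"dz":0,"wx":0,"wy":0,"wz":-0.7,"gripper":0.38},{"dx":0,"dy":-0.04,"dz":0,"wx":0,"wy":0,"wz":-0.7,"gripper":0.38},{"dx":0,"dy":-0.04,"dz":0,"wx":0,"wy":0,"wz":-0.7,"gripper":0.38},{"dx":0,"dy":-0.04,"dz":0,"wx":0,"wy":0,"wz":-0.7,"gripper":0.38},{"dx":0,"dy":-0.04,"dz":0,"wx":0,"wy":0,"wz":-0.7,"gripper":0.38}]'
python3 -c "
from h import *
w,s=snap('wrist','w5');print(s['eef_pos'],s['eef_rot'],s['finger_gap'],s['finger_force'])
np.savez('w5',p=s['eef_pos'],r=s['eef_rot']); print(proj('wrist',[607.6,33.6,63],s))"
```

```text
clock: 5.03
eef_pos: [571.3, 313.7, 157.5]
eef_rot: [-3.141, 0.003, -2.387]
wrist_force: [0.5, 0.2, -1.4]
finger_gap: 43.7
finger_force: 12.0
clock: 5.45
eef_pos: [581.7, 160.9, 184.5]
eef_rot: [-3.141, 0.001, -2.916]
wrist_force: [-0.7, -0.1, -2.2]
finger_gap: 43.7
finger_force: 12.0
clock: 5.87
eef_pos: [580.9, 124.1, 183.7]
eef_rot: [3.141, 0.0, -2.922]
wrist_force: [0.1, 1.2, -1.0]
finger_gap: 43.7
finger_force: 12.0
[580.87546879 124.06887913 183.68780733] [ 3.14142210e+00  4.32233176e-05 -2.92217010e+00] 43.74522371661975 11.9999398291111
[173.17418622 207.38094012]
```

View pics/w5.png

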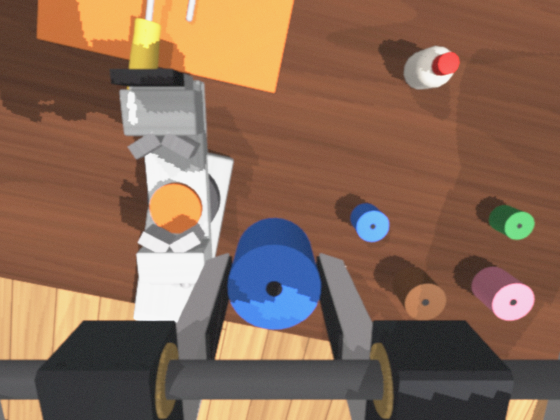

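The wrist view shows the roller held upright in the fingers. The pad is at about (175,207), the tab at (112-184,70-83), and the screwdriver handle ends right behind the tab at (145,45).

Run:
```python
from h import *
from scipy.optimize import least_squares
z=np.load('w5.npz'); s={'eef_pos':z['p'],'eef_rot':z['r']}; w=cv2.imread('pics/w5.png'); h=cv2.cvtColor(w,cv2.COLOR_BGR2HSV)
m=cv2.inRange(h,(4,150,90),(20,255,255)); m[:150]=0; m[240:]=0; m[:,:140]=0; m[:,210:]=0
cs,_=cv2.findContours(m,0,1); c=max(cs,key=cv2.contourArea); print('pad',cv2.contourArea(c),cv2.boundingRect(c),cv2.minEnclosingCircle(c),cv2.fitEllipse(cv2.convexHull(c)))
(u,v),r=cv2.minEnclosingCircle(c)
f=lambda X:np.r_[proj('wrist',X,s)-(u,v),proj('top',X)-(264.2,176.2),proj('scene',X)-(254.2,234.5)]
q=least_squares(f,[600,30,65]); print(q.x,q.fun.round(1))
for zz in(60,65,70): print(zz,ray('wrist',u,v,zz,s)[:2],ray('top',264.2,176.2,zz)[:2])
m=(w.max(2)<55).astype(np.uint8); m[:60]=0;m[100:]=0;m[:,:100]=0;m[:,195:]=0
m=cv2.morphologyEx(m,cv2.MORPH_OPEN,np.ones((3,3)))
cs,_=cv2.findContours(m,0,1); c=max(cs,key=cv2.contourArea); print('tab',cv2.minAreaRect(c),cv2.boundingRect(c))
# tab's dark extents per column: top edge line
cols=range(118,180,4); e=[(x,np.where(m[:,x])[0].min(),np.where(m[:,x])[0].max()) for x in cols if m[:,x].any()]; e=np.array(e); print(e.T)
g=cv2.cvtColor(w,cv2.COLOR_BGR2GRAY); ls=cv2.createLineSegmentDetector().detect(g[60:330,100:240])[0][:,0]+[100,60,100,60]
for l in ls:
    if np.hypot(l[2]-l[0],l[3]-l[1])>30: print(l.round(0))
```

```text
pad 1851.5 (150, 183, 52, 50) ((175.5, 207.0), 25.578411102294922) ((175.5657958984375, 207.51312255859375), (48.59994125366211, 50.40764236450195), 99.71638488769531)
[607.3019235   35.0650142   61.74172876] [-0.4  0.1 -0.7  0.3  0.2  0.4]
60 [607.69036474  35.05553833] [608.62181302  33.26171443]
65 [606.13446126  36.10003235] [607.41157254  33.1106729 ]
70 [604.57855778  37.14452637] [606.20133207  32.95963137]
tab ((156.0, 78.0), (14.0, 54.0), 90.0) (129, 71, 55, 15)
[[122 126 130 134 138 142 146 150 154 158 162 166 170 174 178]
 [ 82  83  82  83  83  77  78  76  77  76  77  78  77  71  72]
 [ 84  85  85  85  85  85  85  85  85  85  85  85  85  85  85]]
[101. 320. 173. 320.]
[144. 157. 149. 207.]
[137. 254. 136. 302.]
[209. 170. 222. 198.]
[221. 197. 210. 227.]
[214. 257. 233. 162.]
[184.  86. 127.  86.]
[132. 303. 100. 296.]
[177. 321. 206. 258.]
[159.  66. 238.  84.]
[187. 253. 141. 253.]
[209. 233. 207. 172.]
[126. 135. 193. 134.]
[206. 329. 229. 254.]
[207. 134. 204.  84.]
[196. 134. 193.  91.]
[201.  91. 203. 131.]
```

The vise edges lie square to the tool at 12.6° yaw, and the pad is at about (607.5, 34.5, 61). I'll go over it, 5 mm short of the fixed jaw, and down part-way.

```bash
python3 -m inch '[{"dx":0.005,"dy":-0.025,"dz":0,"wx":0,"wy":0,"wz":0,"gripper":0.38},{"dx":0.011,"dy":-0.055,"dz":0,"wx":0,"wy":0,"wz":0,"gripper":0.38},{"dx":0.018,"dy":-0.08,"dz":0,"wx":0,"wy":0,"wz":0,"gripper":0.38},{"dx":0.022,"dy":-0.0905,"dz":0,"wx":0,"wy":0,"wz":0,"gripper":0.38},{"dx":0.022,"dy":-0.0905,"dz":0,"wx":0,"wy":0,"wz":0,"gripper":0.38}]'
python3 -m inch '[{"dx":0,"dy":0,"dz":-0.02,"wx":0,"wy":0,"wz":0,"gripper":0.38},{"dx":0,"dy":0,"dz":-0.045,"wx":0,"wy":0,"wz":0,"gripper":0.38},{"dx":0,"dy":0,"dz":-0.07,"wx":0,"wy":0,"wz":0,"gripper":0.38},{"dx":0,"dy":0,"dz":-0.09,"wx":0,"wy":0,"wz":0,"gripper":0.38},{"dx":0,"dy":0,"dz":-0.09,"wx":0,"wy":0,"wz":0,"gripper":0.38}]'
python3 - <<'E'
from h import *
w,s=snap('wrist','w6'); c,_=snap('scene','s6'); print(s['eef_pos'],s['eef_rot'])
np.savez('w6',p=s['eef_pos'],r=s['eef_rot'])
X=s['eef_pos']; print('roller top pred',proj('wrist',X+[0,0,60.2],s),'pad',proj('wrist',[607.5,34.5,61],s),proj('scene',X+[0,0,60.2]),proj('scene',[607.5,34.5,61]))
cv2.imwrite('pics/j6.png',np.hstack([w[60:360,100:450],cv2.resize(c[170:290,190:330],(350,300),interpolation=2)]))
E
```

```text
clock: 6.33
eef_pos: [603.4, 31.9, 183.4]
eef_rot: [-3.142, -0.0, -2.924]
wrist_force: [-0.4, 0.3, -1.7]
finger_gap: 43.8
finger_force: 12.0
clock: 6.75
eef_pos: [600.7, 34.8, 89.5]
eef_rot: [3.14, -0.006, -2.921]
wrist_force: [-0.5, -0.2, -2.7]
finger_gap: 43.4
finger_force: 12.0
[600.689183    34.7783428   89.46468065] [ 3.13989062 -0.00634106 -2.92098336]
roller top pred [273.18711477 290.2417527 ] pad [270.52408846 240.81186597] [255.90723365 208.18514997] [254.22300825 234.934936  ]
```

View pics/j6.png

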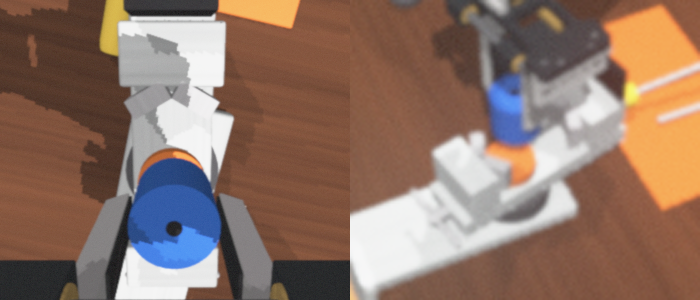

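```bash
python3 -m inch '[{"dx":0,"dy":0,"dz":-0.01,"wx":0,"wy":0,"wz":0,"gripper":0.38},{"dx":0,"dy":0,"dz":-0.02,"wx":0,"wy":0,"wz":0,"gripper":0.38},{"dx":0,"dy":0,"dz":-0.03,"wx":0,"wy":0,"wz":0,"gripper":0.38},{"dx":0,"dy":0,"dz":-0.036,"wx":0,"wy":0,"wz":0,"gripper":0.38},{"dx":0,"dy":0,"dz":-0.038,"wx":0,"wy":0,"wz":0,"gripper":0.38}]'
python3 -m inch '[{"dx":0,"dy":0,"dz":0,"wx":0,"wy":0,"wz":0,"gripper":0.38},{"dx":0,"dy":0,"dz":0,"wx":0,"wy":0,"wz":0,"gripper":0.38},{"dx":0,"dy":0,"dz":-0.001,"wx":0,"wy":0,"wz":0,"gripper":0.38},{"dx":0,"dy":0,"dz":-0.002,"wx":0,"wy":0,"wz":0,"gripper":0.38},{"dx":0,"dy":0,"dz":-0.003,"wx":0,"wy":0,"wz":0,"gripper":0.38}]'
```

```text
clock: 7.27
eef_pos: [602.3, 33.0, 54.2]
eef_rot: [3.141, -0.002, -2.922]
wrist_force: [0.0, 0.7, -1.9]
finger_gap: 43.6
finger_force: 12.0
clock: 7.68
eef_pos: [603.1, 33.0, 52.8]
eef_rot: [-3.141, 0.0, -2.922]
wrist_force: [-0.4, 0.2, -0.8]
finger_gap: 43.7
finger_force: 12.0
```

```bash
python3 -m inch '[{"dx":0,"dy":0,"dz":-0.0005,"wx":0,"wy":0,"wz":0,"gripper":0.38},{"dx":0,"dy":0,"dz":-0.001,"wx":0,"wy":0,"wz":0,"gripper":0.38},{"dx":0,"dy":0,"dz":-0.0015,"wx":0,"wy":0,"wz":0,"gripper":0.38},{"dx":0,"dy":0,"dz":-0.002,"wx":0,"wy":0,"wz":0,"gripper":0.38},{"dx":0,"dy":0,"dz":-0.002,"wx":0,"wy":0,"wz":0,"gripper":0.38}]'
```

```text
clock: 8.1
eef_pos: [602.9, 33.0, 50.5]
eef_rot: [3.142, -0.0, -2.922]
wrist_force: [0.2, -0.1, -1.2]
finger_gap: 43.6
finger_force: 12.0
```

```bash
python3 -m inch '[{"dx":0,"dy":0,"dz":-0.0005,"wx":0,"wy":0,"wz":0,"gripper":0.38},{"dx":0,"dy":0,"dz":-0.001,"wx":0,"wy":0,"wz":0,"gripper":0.38},{"dx":0,"dy":0,"dz":-0.0015,"wx":0,"wy":0,"wz":0,"gripper":0.38},{"dx":0,"dy":0,"dz":-0.0015,"wx":0,"wy":0,"wz":0,"gripper":0.38},{"dx":0,"dy":0,"dz":-0.0015,"wx":0,"wy":0,"wz":0,"gripper":0.38}]'
```

```text
clock: 8.52
eef_pos: [603.0, 33.0, 49.1]
eef_rot: [-3.142, 0.0, -2.922]
wrist_force: [0.5, -0.5, -1.6]
finger_gap: 43.7
finger_force: 12.0
```

```bash
python3 -m inch '[{"dx":0,"dy":0,"dz":-0.0005,"wx":0,"wy":0,"wz":0,"gripper":0.38},{"dx":0,"dy":0,"dz":-0.001,"wx":0,"wy":0,"wz":0,"gripper":0.38},{"dx":0,"dy":0,"dz":-0.001,"wx":0,"wy":0,"wz":0,"gripper":0.38},{"dx":0,"dy":0,"dz":-0.001,"wx":0,"wy":0,"wz":0,"gripper":0.38},{"dx":0,"dy":0,"dz":-0.001,"wx":0,"wy":0,"wz":0,"gripper":0.38}]'
```

```text
clock: 8.93
eef_pos: [603.1, 33.0, 49.0]
eef_rot: [-3.141, 0.001, -2.922]
wrist_force: [-4.1, -1.0, 7.8]
finger_gap: 44.1
finger_force: 12.0
```

```bash
python3 -m inch '[{"dx":0,"dy":0,"dz":-0.0005,"wx":0,"wy":0,"wz":0,"gripper":0.38},{"dx":0,"dy":0,"dz":-0.001,"wx":0,"wy":0,"wz":0,"gripper":0.38},{"dx":0,"dy":0,"dz":-0.001,"wx":0,"wy":0,"wz":0,"gripper":0.38},{"dx":0,"dy":0,"dz":-0.001,"wx":0,"wy":0,"wz":0,"gripper":0.38},{"dx":0,"dy":0,"dz":-0.001,"wx":0,"wy":0,"wz":0,"gripper":0.38}]'
```

```text
clock: 9.35
eef_pos: [603.3, 33.0, 48.9]
eef_rot: [-3.141, 0.001, -2.922]
wrist_force: [-6.4, 0.4, 14.2]
finger_gap: 43.6
finger_force: 12.0
```

Contact at TCP z of about 49, so the pad's top is near 65. I'll ease the pressure off, then release.

```bash
python3 -m inch '[{"dx":0,"dy":0,"dz":0.0005,"wx":0,"wy":0,"wz":0,"gripper":0.38},{"dx":0,"dy":0,"dz":0.001,"wx":0,"wy":0,"wz":0,"gripper":0.38},{"dx":0,"dy":0,"dz":0.0015,"wx":0,"wy":0,"wz":0,"gripper":0.38},{"dx":0,"dy":0,"dz":0.0015,"wx":0,"wy":0,"wz":0,"gripper":0.38},{"dx":0,"dy":0,"dz":0.0015,"wx":0,"wy":0,"wz":0,"gripper":0.38}]' 3
```

```text
clock: 9.77
eef_pos: [603.0, 33.0, 48.7]
eef_rot: [-3.142, 0.0, -2.922]
wrist_force: [-0.2, 0.1, 2.0]
finger_gap: 43.7
finger_force: 3.0
```

```bash
python3 -m inch '[{"dx":0,"dy":0,"dz":0,"wx":0,"wy":0,"wz":0,"gripper":0.5},{"dx":0,"dy":0,"dz":0,"wx":0,"wy":0,"wz":0,"gripper":0.55},{"dx":0,"dy":0,"dz":0,"wx":0,"wy":0,"wz":0,"gripper":0.62},{"dx":0,"dy":0,"dz":0,"wx":0,"wy":0,"wz":0,"gripper":0.62},{"dx":0,"dy":0,"dz":0,"wx":0,"wy":0,"wz":0,"gripper":0.62}]'
python3 -m inch '[{"dx":0,"dy":0,"dz":0,"wx":0,"wy":0,"wz":0,"gripper":0.62},{"dx":0,"dy":0,"dz":0.01,"wx":0,"wy":0,"wz":0,"gripper":0.62},{"dx":0,"dy":0,"dz":0.03,"wx":0,"wy":0,"wz":0,"gripper":0.62},{"dx":0,"dy":0,"dz":0.06,"wx":0,"wy":0,"wz":0,"gripper":0.62},{"dx":0,"dy":0,"dz":0.09,"wx":0,"wy":0,"wz":0,"gripper":0.62}]'
python3 -m inch '[{"dx":-0.02,"dy":-0.005,"dz":0.02,"wx":0,"wy":0,"wz":0,"gripper":0.3},{"dx":-0.055,"dy":-0.012,"dz":0.03,"wx":0,"wy":0,"wz":0,"gripper":0},{"dx":-0.09,"dy":-0.02,"dz":0.03,"wx":0,"wy":0,"wz":0,"gripper":0},{"dx":-0.12,"dy":-0.028,"dz":0.03,"wx":0,"wy":0,"wz":0,"gripper":0},{"dx":-0.12,"dy":-0.028,"dz":0.03,"wx":0,"wy":0,"wz":0,"gripper":0}]'
python3 - <<'E'
from h import *
w,s=snap('wrist','w7'); c,_=snap('scene','s7'); snap('top','t7'); print(s['eef_pos'],s['eef_rot'],s['wrist_force'],s['finger_gap'])
np.savez('w7',p=s['eef_pos'],r=s['eef_rot'])
cv2.imwrite('pics/j7.png',np.hstack([cv2.resize(w,(420,315)),cv2.resize(c[170:290,210:330],(315,315),interpolation=2)]))
E
```

```text
clock: 10.18
eef_pos: [602.9, 33.0, 48.6]
eef_rot: [3.142, -0.0, -2.922]
wrist_force: [0.5, -0.2, -0.1]
finger_gap: 58.2
finger_force: 0.0
clock: 10.6
eef_pos: [602.5, 33.0, 140.1]
eef_rot: [3.141, -0.001, -2.922]
wrist_force: [1.7, 0.6, -0.3]
finger_gap: 58.6
finger_force: 0.0
clock: 11.02
eef_pos: [479.3, 4.3, 169.7]
eef_rot: [-3.141, 0.0, -2.923]
wrist_force: [0.3, -0.1, 0.6]
finger_gap: 28.1
finger_force: 0.0
[479.32105357   4.29647688 169.72805186] [-3.14130088e+00  1.92285904e-04 -2.92298275e+00] [ 0.26533747 -0.12879787  0.58172464] 28.055082986499695
```

View pics/j7.png

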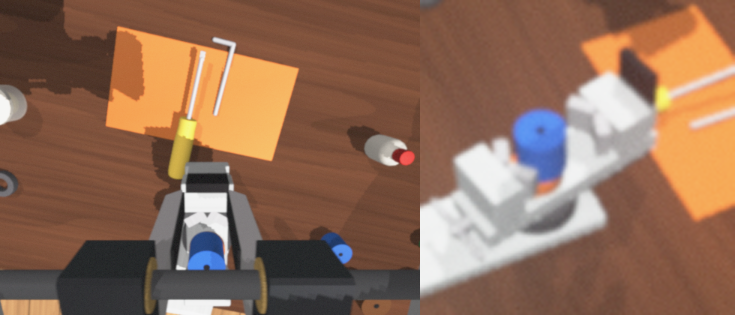

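The wrist and scene views show the roller standing free and upright on the pad, with the jaw open. The tab's top is about 53 mm above the pad, and the screwdriver lies below on the -y side. Next I'll go behind the tab with the fingers shut, then down to tab height.

```bash
python3 -m inch '[{"dx":-0.01,"dy":-0.0015,"dz":0,"wx":0,"wy":0,"wz":0,"gripper":0},{"dx":-0.018,"dy":-0.0025,"dz":0,"wx":0,"wy":0,"wz":0,"gripper":0},{"dx":-0.018,"dy":-0.0025,"dz":0,"wx":0,"wy":0,"wz":0,"gripper":0},{"dx":-0.018,"dy":-0.0025,"dz":-0.02,"wx":0,"wy":0,"wz":0,"gripper":0},{"dx":-0.018,"dy":-0.0025,"dz":-0.05,"wx":0,"wy":0,"wz":0,"gripper":0}]' 20
python3 -m inch '[{"dx":0,"dy":0,"dz":-0.015,"wx":0,"wy":0,"wz":0,"gripper":0},{"dx":0,"dy":0,"dz":-0.03,"wx":0,"wy":0,"wz":0,"gripper":0},{"dx":0,"dy":0,"dz":-0.045,"wx":0,"wy":0,"wz":0,"gripper":0},{"dx":0,"dy":0,"dz":-0.06,"wx":0,"wy":0,"wz":0,"gripper":0},{"dx":0,"dy":0,"dz":-0.065,"wx":0,"wy":0,"wz":0,"gripper":0}]'
python3 - <<'E'
from h import *
w,s=snap('wrist','w8'); print(s['eef_pos'],s['finger_gap'],s['wrist_force'])
c=cv2.cvtColor(w,cv2.COLOR_BGR2GRAY); v=c[150:300,240:305]; print(v[::6,::5])
E
```

```text
clock: 11.58
eef_pos: [467.0, 2.5, 120.2]
eef_rot: [-3.14, 0.005, -2.922]
wrist_force: [0.7, -0.0, 0.3]
finger_gap: 0.5
finger_force: 0.0
clock: 12.0
eef_pos: [464.5, 2.7, 51.7]
eef_rot: [3.141, -0.003, -2.922]
wrist_force: [0.5, -0.0, -0.5]
finger_gap: 0.6
finger_force: 0.0
[464.52299242   2.65999844  51.73321582] 0.6176529387752095 [ 0.49925524 -0.01207483 -0.50474805]
[[103 108 126 153 168 155 156 169 167 168 170 105 220]
 [106 118 118 167 168 153 165 170 171 169 165 137 227]
 [100 127 107 169 155 155 169 170 168 172 132 179 196]
 [101 129 124 167 155 156 170 171 170 170 104 218 163]
 [108 125 158 152 153 158 170 169 171 171 134 230 162]
 [123 117 167 155 152 169 170 171 170 144 178 197 171]
 [127 109 165 154 162 168 170 170 172 113 218 161 172]
 [127 131 163 154 169 172 171 173 170 171 187 162 174]
 [222  95 151 155 170 169 169 169 172 170 172 172 170]
 [124 118 119 148 168 168 170 170 172 170 172 172 171]
 [228 224 212 159 156 171 169 172 171 171 174 172 173]
 [227 223 205 157 156 160 170 172 170 172 174 174 172]
 [226 221 187 155 157 166 169 172 173 174 174 174 175]
 [225 217 167 156 156 171 172 171 174 172 175 173 173]
 [223 212 105 103 159 172 174 172 173 172 174 173 175]
 [129 117  83  82  84 148 173 174 172 173 174 175 174]
 [127 105  45  41  63  91 107 103 173 174 174 174 175]
 [124  95  42  45  46  53  60  56  62  81 117 161 174]
 [116  63  42  92 108 108  84  37 109 111 107  89  81]
 [110  45 107 109 109 106  83  36 107 107 110 108  83]
 [103  46 106 109 107 110  79  37 110 109 111 108  96]
 [ 79  53 110 110 111 108  78  37 108 111 112 109 106]
 [ 70  89 111 110 109 109  74  41 108 108 110 110 108]
 [103 110 107 110 110 110  71  49 110 109 108 110 109]
 [109 111 109 109 109 108  62  45 108 109 108 110 109]]
```

```bash
python3 -m inch '[{"dx":0.003,"dy":0.0007,"dz":0.001,"wx":0,"wy":0,"wz":0,"gripper":0},{"dx":0.006,"dy":0.0013,"dz":0.002,"wx":0,"wy":0,"wz":0,"gripper":0},{"dx":0.009,"dy":0.002,"dz":0.003,"wx":0,"wy":0,"wz":0,"gripper":0},{"dx":0.012,"dy":0.0027,"dz":0.003,"wx":0,"wy":0,"wz":0,"gripper":0},{"dx":0.0146,"dy":0.0033,"dz":0.003,"wx":0,"wy":0,"wz":0,"gripper":0}]'
python3 -m inch '[{"dx":0.001,"dy":0.0002,"dz":0,"wx":0,"wy":0,"wz":0,"gripper":0},{"dx":0.002,"dy":0.0004,"dz":0,"wx":0,"wy":0,"wz":0,"gripper":0},{"dx":0.003,"dy":0.0007,"dz":0,"wx":0,"wy":0,"wz":0,"gripper":0},{"dx":0.004,"dy":0.0009,"dz":0,"wx":0,"wy":0,"wz":0,"gripper":0},{"dx":0.005,"dy":0.0011,"dz":0,"wx":0,"wy":0,"wz":0,"gripper":0}]'
python3 -m inch '[{"dx":0.001,"dy":0.0002,"dz":0,"wx":0,"wy":0,"wz":0,"gripper":0},{"dx":0.002,"dy":0.0004,"dz":0,"wx":0,"wy":0,"wz":0,"gripper":0},{"dx":0.003,"dy":0.0007,"dz":0,"wx":0,"wy":0,"wz":0,"gripper":0},{"dx":0.004,"dy":0.0009,"dz":0,"wx":0,"wy":0,"wz":0,"gripper":0},{"dx":0.005,"dy":0.0011,"dz":0,"wx":0,"wy":0,"wz":0,"gripper":0}]'
```

```text
clock: 12.47
eef_pos: [480.3, 5.9, 57.3]
eef_rot: [-3.141, 0.001, -2.922]
wrist_force: [0.5, 0.2, 0.2]
finger_gap: 0.1
finger_force: 0.0
clock: 12.88
eef_pos: [484.6, 6.9, 56.6]
eef_rot: [-3.142, -0.0, -2.922]
wrist_force: [0.6, -0.1, 0.3]
finger_gap: 0.5
finger_force: 0.0
clock: 13.3
eef_pos: [489.5, 8.0, 56.7]
eef_rot: [3.142, -0.0, -2.922]
wrist_force: [-2.1, -1.2, 1.6]
finger_gap: 0.8
finger_force: 1.1
```

```bash
for i in 1; do python3 -m inch '[{"dx":0.001,"dy":0.0002,"dz":0,"wx":0,"wy":0,"wz":0,"gripper":0},{"dx":0.002,"dy":0.0004,"dz":0,"wx":0,"wy":0,"wz":0,"gripper":0},{"dx":0.003,"dy":0.0007,"dz":0,"wx":0,"wy":0,"wz":0,"gripper":0},{"dx":0.004,"dy":0.0009,"dz":0,"wx":0,"wy":0,"wz":0,"gripper":0},{"dx":0.005,"dy":0.0011,"dz":0,"wx":0,"wy":0,"wz":0,"gripper":0}]'; done
python3 -m inch '[{"dx":0.001,"dy":0.0002,"dz":0,"wx":0,"wy":0,"wz":0,"gripper":0},{"dx":0.002,"dy":0.0004,"dz":0,"wx":0,"wy":0,"wz":0,"gripper":0},{"dx":0.003,"dy":0.0007,"dz":0,"wx":0,"wy":0,"wz":0,"gripper":0},{"dx":0.004,"dy":0.0009,"dz":0,"wx":0,"wy":0,"wz":0,"gripper":0},{"dx":0.005,"dy":0.0011,"dz":0,"wx":0,"wy":0,"wz":0,"gripper":0}]'
python3 -m inch '[{"dx":0.001,"dy":0.0002,"dz":0,"wx":0,"wy":0,"wz":0,"gripper":0},{"dx":0.002,"dy":0.0004,"dz":0,"wx":0,"wy":0,"wz":0,"gripper":0},{"dx":0.003,"dy":0.0007,"dz":0,"wx":0,"wy":0,"wz":0,"gripper":0},{"dx":0.004,"dy":0.0009,"dz":0,"wx":0,"wy":0,"wz":0,"gripper":0},{"dx":0.005,"dy":0.0011,"dz":0,"wx":0,"wy":0,"wz":0,"gripper":0}]'
python3 - <<'E'
from h import *
w,s=snap('wrist','w9'); print(s['eef_pos'],s['wrist_force'])
c,_=snap('scene','s9'); b=cv2.imread('pics/s7.png')
E
```

```text
clock: 13.72
eef_pos: [494.6, 9.1, 56.6]
eef_rot: [3.142, -0.0, -2.922]
wrist_force: [-2.1, -1.4, 1.6]
finger_gap: 0.1
finger_force: 1.0
clock: 14.13
eef_pos: [499.6, 10.2, 56.6]
eef_rot: [3.142, -0.0, -2.922]
wrist_force: [-2.6, -0.3, 0.8]
finger_gap: 0.5
finger_force: 1.0
clock: 14.55
eef_pos: [504.6, 11.4, 56.6]
eef_rot: [3.142, -0.0, -2.922]
wrist_force: [-2.6, 0.1, 0.8]
finger_gap: 0.3
finger_force: 1.0
[504.61052137  11.36706503  56.64594723] [-2.62644321  0.06850334  0.79308286]
```

```bash
python3 -m inch '[{"dx":0.0006,"dy":0.0001,"dz":0,"wx":0,"wy":0,"wz":0,"gripper":0},{"dx":0.0012,"dy":0.0003,"dz":0,"wx":0,"wy":0,"wz":0,"gripper":0},{"dx":0.0018,"dy":0.0004,"dz":0,"wx":0,"wy":0,"wz":0,"gripper":0},{"dx":0.0024,"dy":0.0005,"dz":0,"wx":0,"wy":0,"wz":0,"gripper":0},{"dx":0.003,"dy":0.0007,"dz":0,"wx":0,"wy":0,"wz":0,"gripper":0}]'
```

```text
clock: 15.07
eef_pos: [507.6, 12.0, 56.6]
eef_rot: [-3.142, -0.0, -2.922]
wrist_force: [-2.0, -0.5, 1.8]
finger_gap: 0.6
finger_force: 1.0
```

```bash
python3 -m inch '[{"dx":0.0006,"dy":0.0001,"dz":0,"wx":0,"wy":0,"wz":0,"gripper":0},{"dx":0.0012,"dy":0.0003,"dz":0,"wx":0,"wy":0,"wz":0,"gripper":0},{"dx":0.0018,"dy":0.0004,"dz":0,"wx":0,"wy":0,"wz":0,"gripper":0},{"dx":0.0024,"dy":0.0005,"dz":0,"wx":0,"wy":0,"wz":0,"gripper":0},{"dx":0.003,"dy":0.0007,"dz":0,"wx":0,"wy":0,"wz":0,"gripper":0}]'
```

```text
clock: 15.48
eef_pos: [510.6, 12.7, 56.7]
eef_rot: [-3.141, -0.0, -2.922]
wrist_force: [-2.1, -1.6, 1.0]
finger_gap: 0.4
finger_force: 1.0
```

```bash
python3 -m inch '[{"dx":0.0004,"dy":0.0001,"dz":0,"wx":0,"wy":0,"wz":0,"gripper":0},{"dx":0.0008,"dy":0.0002,"dz":0,"wx":0,"wy":0,"wz":0,"gripper":0},{"dx":0.0012,"dy":0.0003,"dz":0,"wx":0,"wy":0,"wz":0,"gripper":0},{"dx":0.0016,"dy":0.0004,"dz":0,"wx":0,"wy":0,"wz":0,"gripper":0},{"dx":0.002,"dy":0.0004,"dz":0,"wx":0,"wy":0,"wz":0,"gripper":0}]'
```

```text
clock: 15.9
eef_pos: [512.5, 13.1, 56.7]
eef_rot: [3.142, -0.0, -2.922]
wrist_force: [-2.2, 0.2, 0.8]
finger_gap: 0.6
finger_force: 1.0
```

```bash
python3 -m inch '[{"dx":0.0004,"dy":0.0001,"dz":0,"wx":0,"wy":0,"wz":0,"gripper":0},{"dx":0.0008,"dy":0.0002,"dz":0,"wx":0,"wy":0,"wz":0,"gripper":0},{"dx":0.0012,"dy":0.0003,"dz":0,"wx":0,"wy":0,"wz":0,"gripper":0},{"dx":0.0016,"dy":0.0004,"dz":0,"wx":0,"wy":0,"wz":0,"gripper":0},{"dx":0.002,"dy":0.0004,"dz":0,"wx":0,"wy":0,"wz":0,"gripper":0}]'
```

```text
clock: 16.32
eef_pos: [514.5, 13.5, 56.6]
eef_rot: [3.141, -0.0, -2.922]
wrist_force: [-2.2, -0.0, -0.1]
finger_gap: 0.5
finger_force: 1.0
```

```bash
python3 -m inch '[{"dx":0.0003,"dy":0.0001,"dz":0,"wx":0,"wy":0,"wz":0,"gripper":0},{"dx":0.0006,"dy":0.0001,"dz":0,"wx":0,"wy":0,"wz":0,"gripper":0},{"dx":0.0009,"dy":0.0002,"dz":0,"wx":0,"wy":0,"wz":0,"gripper":0},{"dx":0.0012,"dy":0.0003,"dz":0,"wx":0,"wy":0,"wz":0,"gripper":0},{"dx":0.0015,"dy":0.0003,"dz":0,"wx":0,"wy":0,"wz":0,"gripper":0}]'
```

```text
clock: 16.73
eef_pos: [516.0, 13.9, 56.6]
eef_rot: [3.141, -0.0, -2.922]
wrist_force: [-3.1, 0.7, 2.1]
finger_gap: 0.5
finger_force: 1.5
```

```bash
python3 -m inch '[{"dx":0.0003,"dy":0.0001,"dz":0,"wx":0,"wy":0,"wz":0,"gripper":0},{"dx":0.0006,"dy":0.0001,"dz":0,"wx":0,"wy":0,"wz":0,"gripper":0},{"dx":0.0009,"dy":0.0002,"dz":0,"wx":0,"wy":0,"wz":0,"gripper":0},{"dx":0.0012,"dy":0.0003,"dz":0,"wx":0,"wy":0,"wz":0,"gripper":0},{"dx":0.0015,"dy":0.0003,"dz":0,"wx":0,"wy":0,"wz":0,"gripper":0}]'
```

```text
clock: 17.15
eef_pos: [517.5, 14.2, 56.6]
eef_rot: [3.141, -0.0, -2.922]
wrist_force: [-3.2, 1.2, 1.4]
finger_gap: 0.4
finger_force: 1.4
```

Run:
```python
from h import *
c,s=snap('scene','s10')
def f(n):
    h=cv2.cvtColor(cv2.imread(f'pics/{n}.png'),cv2.COLOR_BGR2HSV)[190:260,220:300]; m=cv2.inRange(h,(105,150,60),(125,255,255)); k=cv2.moments(m,True); return round(k['m10']/k['m00']+220,2),round(k['m01']/k['m00']+190,2),k['m00']
print(f('s7'),f('s9'),f('s10'),s['wrist_force'])
print([proj('scene',np.array([607.5,34.5,87])+d*np.array([.976,.218,0])) for d in(-5,0)])
```

```text
(255.0, 221.07, 204.0) (255.1, 221.97, 234.0) (254.44, 222.44, 229.0) [-3.20995672  1.15864531  1.40920682]
[array([255.66734939, 226.61901937]), array([253.86251258, 227.68024284])]
```

The push force rose slightly, so the jaw is now moving the roller. I'll continue in small steps.

```bash
python3 -m inch '[{"dx":0.0003,"dy":0.0001,"dz":0,"wx":0,"wy":0,"wz":0,"gripper":0},{"dx":0.0005,"dy":0.0001,"dz":0,"wx":0,"wy":0,"wz":0,"gripper":0},{"dx":0.0007,"dy":0.0002,"dz":0,"wx":0,"wy":0,"wz":0,"gripper":0},{"dx":0.0009,"dy":0.0002,"dz":0,"wx":0,"wy":0,"wz":0,"gripper":0},{"dx":0.001,"dy":0.0002,"dz":0,"wx":0,"wy":0,"wz":0,"gripper":0}]'
```

```text
clock: 17.62
eef_pos: [518.5, 14.3, 56.6]
eef_rot: [3.142, -0.0, -2.922]
wrist_force: [-3.1, 1.0, 0.3]
finger_gap: 0.6
finger_force: 1.5
```

```bash
python3 -m inch '[{"dx":0.0002,"dy":0,"dz":0,"wx":0,"wy":0,"wz":0,"gripper":0},{"dx":0.0004,"dy":0.0001,"dz":0,"wx":0,"wy":0,"wz":0,"gripper":0},{"dx":0.0006,"dy":0.0001,"dz":0,"wx":0,"wy":0,"wz":0,"gripper":0},{"dx":0.0008,"dy":0.0002,"dz":0,"wx":0,"wy":0,"wz":0,"gripper":0},{"dx":0.0008,"dy":0.0002,"dz":0,"wx":0,"wy":0,"wz":0,"gripper":0}]'
```

```text
clock: 18.03
eef_pos: [519.4, 14.5, 56.6]
eef_rot: [-3.142, 0.0, -2.922]
wrist_force: [-2.6, 0.9, 1.0]
finger_gap: 0.2
finger_force: 1.2
```

```bash
python3 -m inch '[{"dx":0.0002,"dy":0,"dz":0,"wx":0,"wy":0,"wz":0,"gripper":0},{"dx":0.0004,"dy":0.0001,"dz":0,"wx":0,"wy":0,"wz":0,"gripper":0},{"dx":0.0006,"dy":0.0001,"dz":0,"wx":0,"wy":0,"wz":0,"gripper":0},{"dx":0.0006,"dy":0.0001,"dz":0,"wx":0,"wy":0,"wz":0,"gripper":0},{"dx":0.0006,"dy":0.0001,"dz":0,"wx":0,"wy":0,"wz":0,"gripper":0}]'
```

```text
clock: 18.45
eef_pos: [520.0, 14.6, 56.6]
eef_rot: [-3.142, 0.0, -2.922]
wrist_force: [-2.4, 1.3, -0.6]
finger_gap: 0.4
finger_force: 1.1
```

```bash
python3 -m inch '[{"dx":0.0002,"dy":0,"dz":0,"wx":0,"wy":0,"wz":0,"gripper":0},{"dx":0.0004,"dy":0.0001,"dz":0,"wx":0,"wy":0,"wz":0,"gripper":0},{"dx":0.0006,"dy":0.0001,"dz":0,"wx":0,"wy":0,"wz":0,"gripper":0},{"dx":0.0007,"dy":0.0002,"dz":0,"wx":0,"wy":0,"wz":0,"gripper":0},{"dx":0.0007,"dy":0.0002,"dz":0,"wx":0,"wy":0,"wz":0,"gripper":0}]'
```

```text
clock: 18.87
eef_pos: [520.6, 14.8, 56.6]
eef_rot: [-3.142, -0.0, -2.922]
wrist_force: [-2.2, 1.0, -1.0]
finger_gap: 0.3
finger_force: 1.2
```

```bash
python3 -m inch '[{"dx":0.0002,"dy":0,"dz":0,"wx":0,"wy":0,"wz":0,"gripper":0},{"dx":0.0004,"dy":0.0001,"dz":0,"wx":0,"wy":0,"wz":0,"gripper":0},{"dx":0.0006,"dy":0.0001,"dz":0,"wx":0,"wy":0,"wz":0,"gripper":0},{"dx":0.0007,"dy":0.0002,"dz":0,"wx":0,"wy":0,"wz":0,"gripper":0},{"dx":0.0007,"dy":0.0002,"dz":0,"wx":0,"wy":0,"wz":0,"gripper":0}]'
```

```text
clock: 19.28
eef_pos: [521.4, 14.9, 56.6]
eef_rot: [-3.141, 0.0, -2.922]
wrist_force: [-2.7, 0.6, -1.2]
finger_gap: 0.6
finger_force: 1.2
```

```bash
python3 -m inch '[{"dx":0.0002,"dy":0,"dz":0,"wx":0,"wy":0,"wz":0,"gripper":0},{"dx":0.0004,"dy":0.0001,"dz":0,"wx":0,"wy":0,"wz":0,"gripper":0},{"dx":0.0006,"dy":0.0001,"dz":0,"wx":0,"wy":0,"wz":0,"gripper":0},{"dx":0.0006,"dy":0.0001,"dz":0,"wx":0,"wy":0,"wz":0,"gripper":0},{"dx":0.0006,"dy":0.0001,"dz":0,"wx":0,"wy":0,"wz":0,"gripper":0}]'
```

```text
clock: 19.7
eef_pos: [522.0, 15.1, 56.6]
eef_rot: [-3.142, 0.0, -2.922]
wrist_force: [-2.3, -0.5, -2.1]
finger_gap: 0.6
finger_force: 1.1
```

```bash
python3 -m inch '[{"dx":0.0002,"dy":0,"dz":0,"wx":0,"wy":0,"wz":0,"gripper":0},{"dx":0.0004,"dy":0.0001,"dz":0,"wx":0,"wy":0,"wz":0,"gripper":0},{"dx":0.0006,"dy":0.0001,"dz":0,"wx":0,"wy":0,"wz":0,"gripper":0},{"dx":0.0006,"dy":0.0001,"dz":0,"wx":0,"wy":0,"wz":0,"gripper":0},{"dx":0.0006,"dy":0.0001,"dz":0,"wx":0,"wy":0,"wz":0,"gripper":0}]'
```

```text
clock: 20.12
eef_pos: [522.6, 15.2, 56.6]
eef_rot: [-3.142, 0.0, -2.922]
wrist_force: [-1.8, 0.3, -1.8]
finger_gap: 0.4
finger_force: 1.1
```

```bash
python3 -m inch '[{"dx":0.0002,"dy":0,"dz":0,"wx":0,"wy":0,"wz":0,"gripper":0},{"dx":0.0004,"dy":0.0001,"dz":0,"wx":0,"wy":0,"wz":0,"gripper":0},{"dx":0.0006,"dy":0.0002,"dz":0,"wx":0,"wy":0,"wz":0,"gripper":0},{"dx":0.0006,"dy":0.0002,"dz":0,"wx":0,"wy":0,"wz":0,"gripper":0},{"dx":0.0006,"dy":0.0002,"dz":0,"wx":0,"wy":0,"wz":0,"gripper":0}]'
```

```text
clock: 20.53
eef_pos: [522.7, 15.3, 56.6]
eef_rot: [-3.142, -0.001, -2.922]
wrist_force: [-5.2, -1.9, -0.2]
finger_gap: 0.7
finger_force: 3.2
```

Run:
```python
from h import *
c,s=snap('scene','s11');print(s['eef_pos'],s['wrist_force'])
def f(n):
    h=cv2.cvtColor(cv2.imread(f'pics/{n}.png'),cv2.COLOR_BGR2HSV)[190:260,220:300]; m=cv2.inRange(h,(105,150,60),(125,255,255)); return cv2.boundingRect(m),[round(x,2) for x in np.argwhere(m).mean(0)+[190,220]]
print(f('s7'),f('s10'),f('s11'))
```

```text
[522.73875812  15.25501026  56.62555742] [-5.24690858 -1.85371446 -0.1903388 ]
((27, 24, 17, 17), [np.float64(221.07), np.float64(255.0)]) ((26, 24, 18, 23), [np.float64(222.44), np.float64(254.44)]) ((25, 25, 17, 17), [np.float64(222.86), np.float64(252.74)])
```

The roller is seated, with a push force of 5.6 N. Now I'll raise it in small steps towards about 11-12 N at the wrist, which is 9-10 N on the roller after drag.

```bash
python3 -m inch '[{"dx":0.0001,"dy":0,"dz":0,"wx":0,"wy":0,"wz":0,"gripper":0},{"dx":0.0002,"dy":0,"dz":0,"wx":0,"wy":0,"wz":0,"gripper":0},{"dx":0.0003,"dy":0.0001,"dz":0,"wx":0,"wy":0,"wz":0,"gripper":0},{"dx":0.0003,"dy":0.0001,"dz":0,"wx":0,"wy":0,"wz":0,"gripper":0},{"dx":0.0003,"dy":0.0001,"dz":0,"wx":0,"wy":0,"wz":0,"gripper":0}]'; python3 -c "
from h import *
s=manip.read_state();print(s['wrist_force'],s['finger_force'])"
```

```text
clock: 21.0
eef_pos: [522.7, 15.3, 56.6]
eef_rot: [-3.142, -0.002, -2.922]
wrist_force: [-8.6, -2.5, 2.8]
finger_gap: 0.7
finger_force: 4.5
[-8.64631339 -2.47946332  2.79220352] 4.537761881947517
```

```bash
python3 -m inch '[{"dx":0.0001,"dy":0,"dz":0,"wx":0,"wy":0,"wz":0,"gripper":0},{"dx":0.0002,"dy":0,"dz":0,"wx":0,"wy":0,"wz":0,"gripper":0},{"dx":0.0002,"dy":0,"dz":0,"wx":0,"wy":0,"wz":0,"gripper":0},{"dx":0.0002,"dy":0,"dz":0,"wx":0,"wy":0,"wz":0,"gripper":0},{"dx":0.0002,"dy":0,"dz":0,"wx":0,"wy":0,"wz":0,"gripper":0}]'
```

```text
clock: 21.42
eef_pos: [522.7, 15.3, 56.6]
eef_rot: [3.142, -0.002, -2.922]
wrist_force: [-9.6, -2.2, 3.2]
finger_gap: 0.7
finger_force: 5.4
```

```bash
python3 -m inch '[{"dx":0,"dy":0,"dz":0,"wx":0,"wy":0,"wz":0,"gripper":0},{"dx":0,"dy":0,"dz":0,"wx":0,"wy":0,"wz":0,"gripper":0},{"dx":0,"dy":0,"dz":0,"wx":0,"wy":0,"wz":0,"gripper":0},{"dx":0,"dy":0,"dz":0,"wx":0,"wy":0,"wz":0,"gripper":0},{"dx":0,"dy":0,"dz":0,"wx":0,"wy":0,"wz":0,"gripper":0}]'
```

```text
clock: 21.83
eef_pos: [522.7, 15.3, 56.7]
eef_rot: [3.142, -0.002, -2.922]
wrist_force: [-10.6, -1.8, 3.8]
finger_gap: 0.5
finger_force: 5.4
```

```bash
python3 -m inch '[{"dx":0.0001,"dy":0,"dz":0,"wx":0,"wy":0,"wz":0,"gripper":0},{"dx":0.0001,"dy":0,"dz":0,"wx":0,"wy":0,"wz":0,"gripper":0},{"dx":0.0001,"dy":0,"dz":0,"wx":0,"wy":0,"wz":0,"gripper":0},{"dx":0.0001,"dy":0,"dz":0,"wx":0,"wy":0,"wz":0,"gripper":0},{"dx":0.0001,"dy":0,"dz":0,"wx":0,"wy":0,"wz":0,"gripper":0}]'
python3 -m inch '[{"dx":0,"dy":0,"dz":0,"wx":0,"wy":0,"wz":0,"gripper":0},{"dx":0,"dy":0,"dz":0,"wx":0,"wy":0,"wz":0,"gripper":0},{"dx":0,"dy":0,"dz":0,"wx":0,"wy":0,"wz":0,"gripper":0},{"dx":0,"dy":0,"dz":0,"wx":0,"wy":0,"wz":0,"gripper":0},{"dx":0,"dy":0,"dz":0,"wx":0,"wy":0,"wz":0,"gripper":0}]'
python3 -m inch '[{"dx":0,"dy":0,"dz":0,"wx":0,"wy":0,"wz":0,"gripper":0},{"dx":0,"dy":0,"dz":0,"wx":0,"wy":0,"wz":0,"gripper":0},{"dx":0,"dy":0,"dz":0,"wx":0,"wy":0,"wz":0,"gripper":0},{"dx":0,"dy":0,"dz":0,"wx":0,"wy":0,"wz":0,"gripper":0},{"dx":0,"dy":0,"dz":0,"wx":0,"wy":0,"wz":0,"gripper":0}]'
```

```text
clock: 22.25
eef_pos: [522.7, 15.3, 56.6]
eef_rot: [3.141, -0.002, -2.922]
wrist_force: [-11.6, -1.6, 4.3]
finger_gap: 0.7
finger_force: 5.8
clock: 22.67
eef_pos: [522.7, 15.3, 56.6]
eef_rot: [3.141, -0.002, -2.922]
wrist_force: [-10.6, -2.7, 4.2]
finger_gap: 0.7
finger_force: 5.8
clock: 23.08
eef_pos: [522.7, 15.2, 56.6]
eef_rot: [3.141, -0.002, -2.922]
wrist_force: [-11.2, -2.4, 4.5]
finger_gap: 0.6
finger_force: 5.8
```

Held at about 11.5 N of push for over a second, so roughly 9.5 N on the roller. I'll back straight off and check.

```bash
python3 -m inch '[{"dx":-0.0005,"dy":-0.0001,"dz":0,"wx":0,"wy":0,"wz":0,"gripper":0},{"dx":-0.001,"dy":-0.0002,"dz":0,"wx":0,"wy":0,"wz":0,"gripper":0},{"dx":-0.003,"dy":-0.0007,"dz":0,"wx":0,"wy":0,"wz":0,"gripper":0},{"dx":-0.009,"dy":-0.002,"dz":0,"wx":0,"wy":0,"wz":0,"gripper":0},{"dx":-0.02,"dy":-0.0045,"dz":0,"wx":0,"wy":0,"wz":0,"gripper":0}]'
python3 -m inch '[{"dx":-0.015,"dy":-0.003,"dz":0,"wx":0,"wy":0,"wz":0,"gripper":0},{"dx":-0.03,"dy":-0.006,"dz":0.01,"wx":0,"wy":0,"wz":0,"gripper":0},{"dx":-0.045,"dy":-0.009,"dz":0.04,"wx":0,"wy":0,"wz":0,"gripper":0},{"dx":-0.06,"dy":-0.01,"dz":0.07,"wx":0,"wy":0,"wz":0,"gripper":0},{"dx":-0.06,"dy":-0.01,"dz":0.08,"wx":0,"wy":0,"wz":0,"gripper":0}]'
python3 - <<'E'
from h import *
w,s=snap('wrist','w12');c,_=snap('scene','s12');t,_=snap('top','t12');print(s['eef_pos'],s['wrist_force'])
def f(n):
    h=cv2.cvtColor(cv2.imread(f'pics/{n}.png'),cv2.COLOR_BGR2HSV)[190:260,220:300]; m=cv2.inRange(h,(105,150,60),(125,255,255)); return cv2.boundingRect(m),[round(x,2) for x in np.argwhere(m).mean(0)+[190,220]]
print(f('s11'),f('s12'))
h=cv2.cvtColor(t,cv2.COLOR_BGR2HSV)[140:220,235:300]; m=cv2.inRange(h,(95,130,60),(128,255,255)); print('top',np.argwhere(m).mean(0)[::-1]+[235,140],proj('top',[607.5,34.5,109]),proj('top',[607.5,34.5,87]))
# orange visible on scene/top and bystanders' shift
b=cv2.imread('pics/scene0.png'); print('diff',cv2.connectedComponentsWithStats(((cv2.absdiff(c,b).max(2)>60)).astype(np.uint8))[2][1:][:,[0,1,2,3,4]].tolist()[:40])
E
```

```text
clock: 23.5
eef_pos: [504.1, 11.0, 56.9]
eef_rot: [-3.141, 0.001, -2.922]
wrist_force: [0.5, -0.4, -0.4]
finger_gap: 0.2
finger_force: 0.0
clock: 23.92
eef_pos: [443.4, 0.8, 140.4]
eef_rot: [-3.14, 0.005, -2.923]
wrist_force: [0.7, 0.1, 0.3]
finger_gap: 0.7
finger_force: 0.0
[443.43009068   0.76995553 140.41012123] [0.65450418 0.12720897 0.2895268 ]
((25, 25, 17, 17), [np.float64(222.86), np.float64(252.74)]) ((25, 25, 16, 16), [np.float64(222.58), np.float64(252.56)])
top [263.24257426 172.47524752] [263.29824113 172.20688612] [263.49961331 174.21739203]
diff [[363, 0, 10, 5, 14], [397, 0, 30, 16, 211], [452, 1, 1, 1, 1], [508, 0, 52, 70, 2010], [296, 4, 63, 39, 831], [416, 9, 1, 1, 1], [402, 15, 1, 1, 1], [451, 14, 4, 7, 13], [369, 16, 14, 16, 129], [382, 21, 22, 32, 299], [435, 25, 7, 4, 11], [355, 32, 1, 1, 1], [379, 35, 1, 1, 1], [318, 36, 3, 3, 3], [373, 36, 5, 6, 9], [321, 38, 1, 1, 1], [355, 39, 6, 5, 14], [321, 40, 4, 7, 9], [367, 40, 15, 10, 54], [305, 43, 13, 15, 86], [326, 43, 6, 11, 20], [352, 42, 1, 1, 1], [346, 44, 4, 4, 6], [351, 44, 4, 2, 4], [341, 48, 4, 4, 4], [336, 51, 2, 2, 3], [339, 51, 1, 1, 1], [298, 53, 10, 13, 32], [324, 52, 1, 1, 1], [332, 53, 2, 2, 2], [324, 55, 1, 1, 1], [330, 54, 1, 2, 2], [328, 56, 1, 2, 2], [338, 67, 1, 1, 1], [344, 66, 1, 1, 1], [441, 66, 1, 1, 1], [335, 68, 1, 1, 1], [337, 69, 3, 2, 3], [343, 68, 1, 1, 1], [329, 70, 15, 16, 87]]
```

The roller is centred: its top is at (263.2,172.5), against a predicted (263.3,172.2). The jaw stayed closed when I backed off and nothing else was touched, so I'm handing in.

```bash
python3 -c "
from cell import manip
print(manip.sign_off())"
```

```text
the job is handed in; nothing more can be done
None
```

The blue roller stands centred on the orange pad with the jaw closed on it after about 9.5 N for over a second (push force less the 2 N drag), and the job is handed in at about 24 s; no verdict came back.

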